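Hang the glaze strainer on the side-opening hooks of the draining stand

TASK

Pick the glaze strainer up by its wooden grip and hang it on the draining stand to drip: bring its steel bar in sideways over the ledges of the two hooks, in under their top fingers, then lower it fully home into both throats before letting go. The stand's clamps were left at slightly different settings, so feel for the ledges and the backs of the throats and never force the strainer against the stand; leave the other pots where they are.

Things in the scene. Friction and masses are not known exactly. Their poses are not given: they have to be found in the camera images.
- strainer_grip (a point): Centre of the loose strainer's wooden grip: a block 36 (x) x 16 (y) x 40 mm (z), grasped across its 16 mm. A straight round steel bar 10 mm thick runs through it along x, its axis 15 mm below this point, bare from 18 to 57 mm either side. z up. Same either way round.
- strainer: Glaze strainer: perforated metal cup 107 mm across the rim, 67 mm high, 0.28 to 0.46 kg, standing upright on the bench. Origin: centre of its underside; the grip's centre is 150 mm above. A rigid bail of 10 mm rod rises from the rim, stands upright at x = +-62 mm (heights 85 to 135 mm) and carries the bar; more than 18 N against the stand would bend it.
- stand: Draining stand, fixed. Origin on the bench below the throats (middle setting). Wooden base x +-115, y -165 to +75, 18 mm high. Posts x +-85, y -125, 262 mm high, joined by a rail; from it two equal hook plates, 6 mm thick, reach towards +y at x = -38 and +38 mm (70 mm free between). Both hooks open sideways to +y: the bar enters moving towards -y. z up.
- ledge_mid (a point): Stand frame (0, 35, 232) mm, fixed to the stand, axes as the stand's: level of the ledge tops at the hooks' middle setting. Each ledge runs level from its tip, 17 mm to +y of this point, to the throat, 28.5 mm to -y. The top finger hangs over the ledge from 22 mm to -y of this point on; its underside is 16 mm and its top 24 mm above the ledge.
- throat_mid (a point): Stand frame (0, 0, 215) mm, fixed to the stand, axes as the stand's: the bar's axis when home, at the hooks' middle setting. Throat: straight slot 13 mm wide, from 6.5 mm to +y to the back wall 6.5 mm to -y, floor 5 mm below this point, 22 mm below the ledge. The back wall runs up to the top finger, which covers the throat. True place: see clamp.
- clamp (a point): Middle of the stand's rail, where the hooks are clamped; stand frame (0, -125, 232) mm. Both hooks together are firmly clamped at an unmeasured setting, up to 13 mm either way along the stand's y and up to 6 mm up or down from the middle-setting figures of the other entries (no offset in x). They do not move or give; the setting is only felt or seen.
- vase: Unglazed pale vase, loose, 104 mm across, 175 mm high; bystander. Origin at the centre of its underside.
- bowl: Blue-glazed bowl, loose, 120 mm across, 55 mm high; bystander. Origin at the centre of its underside.
- tub: Pink plastic tub, loose, 110 mm across, 80 mm high; bystander. Origin at the centre of its underside.

How it is judged (in metres and radians):
On the way, in this order (a step that is already met when the one before it is completed fails the run):
1. the strainer is lifted off the bench in the fingers (height (world z) of strainer_grip above 0.19 m and contact force between the fingers and strainer above 1 N), for 0.2 s.
2. the bar is lowered into the throats while the strainer is still held (z of strainer_grip in the frame of stand between 0.216 and 0.241 m and y of strainer_grip in the frame of stand between -0.021 and 0.021 m and contact force between strainer and stand above 0.5 N and contact force between the fingers and strainer above 1 N), for 0.1 s.
At the end, for the whole second after the job is handed in: The strainer hangs at rest, its weight on the stand: grip centre 216 to 241 mm above the stand's underside (on the ledges it would be 246 or more), within 21 mm in y and 22 mm in x of the stand's origin, bar within 0.1 rad of the stand's x, upright within 0.15 rad (z of strainer_grip in the frame of stand between 0.216 and 0.241 m and y of strainer_grip in the frame of stand between -0.021 and 0.021 m and x of strainer_grip in the frame of stand between -0.022 and 0.022 m and angle between strainer_grip's own z axis and vertical below 0.15 rad and angle between the x axis of strainer_grip and the x axis of stand, either way round below 0.1 rad and contact force between strainer and stand above 1.5 N and linear speed of strainer below 0.05 m/s); the robot touches nothing.
It fails at once if the strainer is forced or dropped against the stand (over 18 N) (contact force between strainer and stand above 18 N).
It fails at once if the vase is disturbed (moved over 20 mm) (distance of vase from where it was at the start of the episode above 0.02 m).
It fails at once if the bowl is disturbed (moved over 20 mm) (distance of bowl from where it was at the start of the episode above 0.02 m).
It fails at once if the tub is disturbed (moved over 20 mm) (distance of tub from where it was at the start of the episode above 0.02 m).
It also fails if it takes over 48 s, if anything falls off the work surface, if the arm or the gripper's body presses on something with over 40 N, if the wrist force passes 120 N, or if a joint passes its speed limit or range.

ROBOT

A 6-joint arm with a two-finger parallel gripper is mounted at the origin on the work surface. World frame = base frame: x ahead of the robot, y to its left, z up, the work surface at z = 0. Lengths are in m, angles in degrees, forces in N, time in s.
With the tool pointing down it reaches from about 0.3 to 0.75 m from the base axis. Payload 8.5 kg.
Tool frame: the origin (TCP) lies on the centre line of the jaws, within the pads' length; the fingertips stand 11 mm ahead of it and the grasp point (between the pads) lies 8 mm behind it; x points along the fingers, y is the direction in which the jaws open and shut, and the axes are right-handed (so a half turn about x gives the same grasp; the last joint's range is limited). The gripper opens to 85 mm and grips with 20 to 120 N. Pads are 22 mm wide; open, the fingers measure 114 mm over their backs; the gripper's body (76 mm by 85 mm) begins 54 mm behind the grasp point. The pads swing forward as they close: fully open they stand 13 mm farther back than shut.
Start: joints at [-80.575, 21.807, 74.336, -0, 83.858, -12.336], TCP at [0.204, -0.511, 0.242] pointing down, gripper open.
Joint ranges: [-178.18, 178.18], [-50.72, 133.34], [12.68, 142.11], [-81.47, 261.47], [9.98, 163.14], [-165.26, 165.26]. Speed limits (degrees/s): [136.94, 136.94, 180, 180, 180, 180].

INTERFACE

Orientations are given as a 3x3 rotation matrix whose columns are the frame's x, y, z axes.
In Python, from rig import env gives the robot as it stands.
- The arm moves only by the tool carry_out, never from a script. Its argument "motion" is a list that holds one entry, the list of rows, each a list of 7 numbers: the shift along the tool's x, y, z in cm, then the turn, a rotation vector about the tool's x, y, z in rad, then the finger opening in cm, from 0 to 8.54. A call has 1 to 5 rows; each row is the pose to reach, as a shift and turn from the pose commanded when the call began, along the tool's axes at that moment; what a row does not reach only later rows make up. A row lasts 1/12 s, in which the tool goes at most 41.7 mm and 7.16 degrees, less where a joint would pass 70% of its speed; a pose out of reach is approached as far as the arm can. A call with a gripper value outside its range is refused whole. The fingers move at their own pace and stop on an object; "grip_force" is the grip in N (left out, the last holds). Time passes only in rows, so rows that repeat a pose let the fingers close. It gives the time, the measured TCP pose, the force and the opening at its end, in the units of the state.
- env.observe(): the state, without advancing time (a new reading comes with each control period).
- env.get_image(name): name is "side" or "top" or "wrist"; returns a dict with "image" (420x560x3 uint8, red, green, blue), "fov_y" (degrees; the focal length in pixels is half the picture's height over the tangent of half this angle, whatever the lens; pixels are square), "cx", "cy" (the principal point, pixels), "R" (3x3) and "t" (3): a world point X has camera coordinates R X + t. Camera axes: x right, y down, z forward; pixel columns grow to the right and rows downward; lengths in m; the calibration is good to about 2 mm. The wrist camera is an equidistant fisheye: a pixel r from the principal point sees the ray r / f radians off the axis. A picture is of the moment at which its call begins. There is no depth.
- env.close_job(): hands the job in, once; it reports no verdict.
The state is a dict: "time_s": time; "q": joint angles; "qvel": joint speeds; "joint_efforts": joint torques, N m; "position": TCP position; "tool_rot": TCP orientation; "ft_force": force on the tool from outside, world axes, zero at the start; "wrist_torque": the same for the moment, N m; "grip_width": finger opening in m.
Only numpy, scipy, OpenCV 4.12 (cv2) and the standard library are available. Lean on these libraries where they do the work, as an engineer would, in place of code of your own. Each camera call takes 0.05 s, during which the arm holds its last target. There are 200 camera calls.

## Working session

There is one attempt and no reset: what is moved stays moved. The work goes in short steps, Python scripts to look and compute and a tool call to move; the robot and the scene stay as the last step left them, time stands still between calls to the robot, and variables do not carry over. Pictures are saved under pics/ and viewed, on a budget of 10 in all, crops included, one or two more only if the job needs it, and the job is handed in when it is done.

Besides the shell and the picture viewer there is one more tool, called as a command line: name --argument value ..., lists and objects as JSON in quotes. carry_out: Moves the arm, as the interface text tells. Its arguments: {"type":"object","properties":{"motion":{"type":"array","items":{"type":"array","items":{"type":"array","items":{"type":"number"}}}},"grip_force":{"type":"number"}},"required":["motion"]}

```bash
ls; mkdir -p pics; python3 - <<'E'
from rig import env
import cv2,pickle
d={}
for n in("side","top"):
    g=env.get_image(n);d[n]=g
    cv2.imwrite(f"pics/{n}0.png",g["image"][:,:,::-1]);print(n,g["fov_y"],g["cx"],g["cy"],g["R"],g["t"])
pickle.dump(d,open("d0.pkl","wb"))
o=env.observe();print(o)
E
```

```text
pics
side 44.33054794385773 285.32801150767904 204.60813128089214 [[-8.86154581e-01 -4.63389741e-01 -8.18035106e-05]
 [-3.48676111e-01  6.66900400e-01 -6.58535364e-01]
 [ 3.05213087e-01 -5.83535607e-01 -7.52549777e-01]] [0.5395027  0.25554193 1.50942735]
top 56.00924927688376 280.6405771298267 204.72547250444273 [[-0.00867555 -0.99979461 -0.01831592]
 [-0.98384476  0.01180966 -0.17863374]
 [ 0.17881336  0.01647027 -0.98374515]] [0.09373884 0.59445727 0.93900116]
{'time_s': 0.1, 'q': array([-8.05751133e+01,  2.18374173e+01,  7.43792055e+01,  5.49044225e-04,
        8.38590784e+01, -1.23356948e+01]), 'qvel': array([-0.07360098, -0.03226491, -0.13088981,  0.00568428,  0.05172183,
       -0.04114469]), 'joint_efforts': array([ 3.64820196e-03, -4.49223268e+01, -2.31655222e+01, -1.56648643e-04,
        3.73526680e-03, -1.62089640e-05]), 'position': array([ 0.20385974, -0.51055408,  0.24177792]), 'tool_rot': array([[-2.06959137e-04,  3.70727874e-01, -9.28741514e-01],
       [ 1.30496019e-03, -9.28740643e-01, -3.70727818e-01],
       [-9.99999127e-01, -1.28869621e-03, -2.91573755e-04]]), 'ft_force': array([-1.37976533,  0.21720719, -0.83517738]), 'wrist_torque': array([ 0.01646806, -0.02164405, -0.03141273]), 'grip_width': 0.08569530155618797}
```

View pics/side0.png

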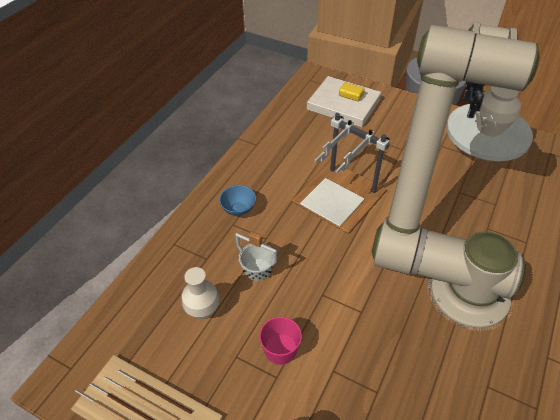

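View pics/top0.png

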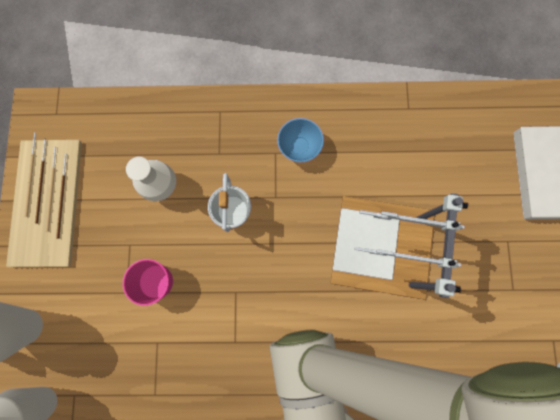

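The side view shows the strainer near (257,260), with its grip at (257,240), and the stand near (350,150). In the top view the grip is near (223,199) and the hooks run from x≈360 to 460 at y≈215 and y≈250–263. Next I'll enlarge both areas.

```bash
cat > h.py <<'E'
import numpy as np,cv2
def K(g):
    f=g["image"].shape[0]/2/np.tan(np.radians(g["fov_y"]/2));return f
def ray(g,u,v):
    d=np.array([(u-g["cx"])/K(g),(v-g["cy"])/K(g),1.]);R=np.array(g["R"]);return -R.T@g["t"],R.T@d
def plane(g,u,v,z):
    c,d=ray(g,u,v);return c+d*(z-c[2])/d[2]
def proj(g,X):
    p=np.array(g["R"])@X+g["t"];return np.array([K(g)*p[0]/p[2]+g["cx"],K(g)*p[1]/p[2]+g["cy"]])
def tri(a,ua,b,ub):
    c1,d1=ray(a,*ua);c2,d2=ray(b,*ub)
    s=np.linalg.lstsq(np.c_[d1,-d2],c2-c1,rcond=None)[0]
    p,q=c1+s[0]*d1,c2+s[1]*d2;return (p+q)/2,np.linalg.norm(p-q)
def crop(g,x,y,w,h,s):
    return cv2.resize(g["image"][y:y+h,x:x+w,::-1],None,fx=s,fy=s,interpolation=cv2.INTER_CUBIC)
E
python3 - <<'E'
import pickle,numpy as np,cv2
from h import *
d=pickle.load(open("d0.pkl","rb"))
# top stand 325..475 x 185..305 (x5 -> 750x600); side stand
cv2.imwrite("pics/ts.png",crop(d["top"],325,188,150,115,5))
a=crop(d["side"],300,105,100,120,4);b=crop(d["side"],225,220,65,60,6)
c=crop(d["top"],195,165,65,75,6)
im=np.zeros((600,800,3),np.uint8);im[:480,:400]=a;im[:240,405:405+390]=cv2.resize(b,(390,360))[:240];
im[245:245+350,405:405+303]=cv2.resize(c,(303,350));cv2.imwrite("pics/mix.png",im)
E
```

```text
(no output)
```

View pics/ts.png

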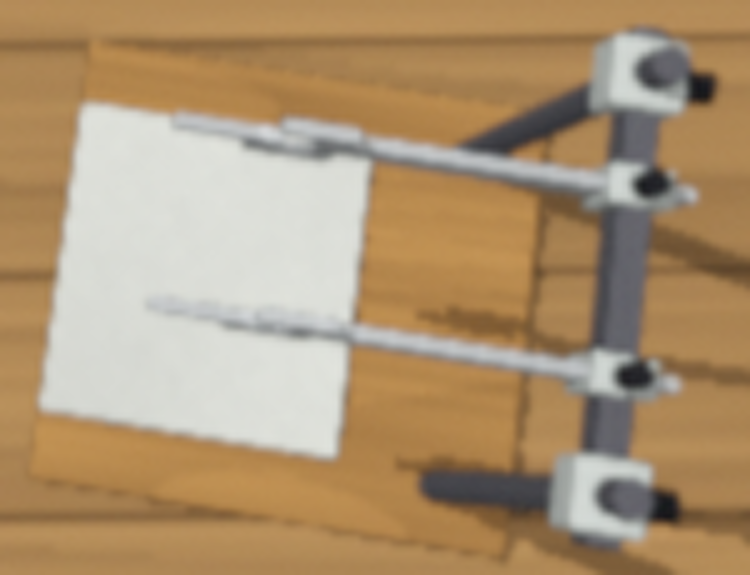

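View pics/mix.png

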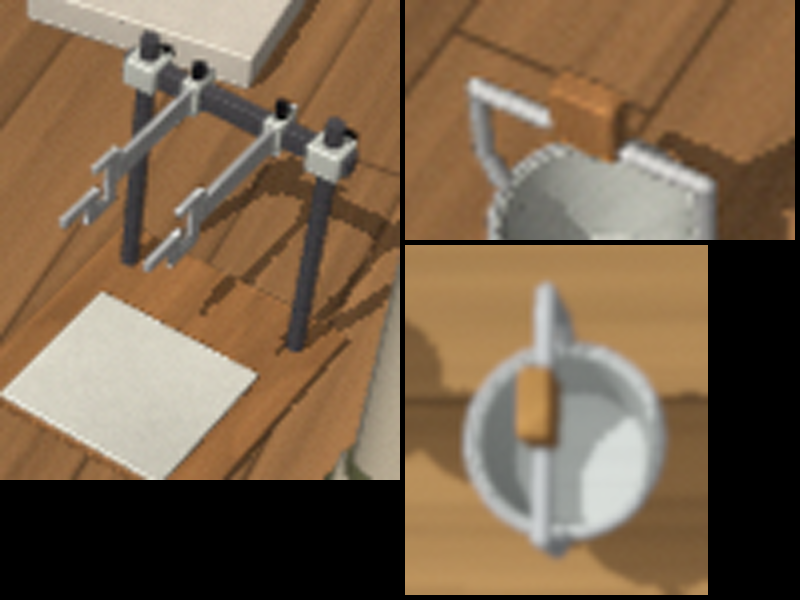

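Base corners in the top crop are TL(92,42), BL(30,475) and BR(508,558). Ledge tips are at (172,120) and (148,303) in top, and at (62,222) and (147,268) in side. The bail corners are clear in both views. Next I'll triangulate these.

```bash
python3 - <<'E'
import pickle,numpy as np,cv2
from h import *
np.set_printoptions(precision=4,suppress=True)
d=pickle.load(open("d0.pkl","rb"));T,S=d["top"],d["side"]
t=lambda u,v:(325+u/5-.4,188+v/5-.4)
s=lambda u,v:(300+u/4-.4,105+v/4-.4)
base=[plane(T,*t(*p),.018) for p in[(92,42),(30,475),(508,558)]]
print("base",base,np.linalg.norm(base[0]-base[1]),np.linalg.norm(base[1]-base[2]))
ctr=(base[0]+base[2])/2
xa=(base[0]-base[1]);xa/=np.linalg.norm(xa);ya=base[1]-base[2];ya/=np.linalg.norm(ya)
y1=np.degrees(np.arctan2(xa[1],xa[0])),np.degrees(np.arctan2(-ya[0],ya[1]));print("yaw",y1)
P=[plane(T,*t(*p),.262) for p in[(663,67),(622,497)]];print("posts",P,np.linalg.norm(P[0]-P[1]))
v=P[0]-P[1];print("yaw posts",np.degrees(np.arctan2(v[1],v[0])))
for n,a,b in[("tipA",(172,120),(62,222)),("tipB",(148,303),(147,268)),("fingA",(283,125),(94,165)),("fingB",(258,315),(178,206)),("postA",(663,67),(150,38)),("postB",(622,497),(336,125))]:
    print(n,*tri(T,t(*a),S,s(*b)))
for g in(T,S):
    h=cv2.cvtColor(g["image"],cv2.COLOR_RGB2HSV)
k=303/65
m=lambda u,v:(195+(u-405)/k-.4,165+(v-245)/k-.4); q=lambda u,v:(225+(u-405)/6-.4,220+v/6-.4)
print("bail",[plane(T,*m(*p),.135) for p in[(545,288),(540,545)]])
print("bailtri",tri(T,m(545,290),S,q(475,84)),tri(T,m(540,543),S,q(711,186)))
# grip top face, z=.17
print("grip T centre @.15..17",plane(T,*m(537,405),.17),plane(T,*m(537,405),.15))
print("gripS", plane(S,*q(588,92),.17))
E
```

```text
base [array([ 0.6232, -0.0749,  0.018 ]), array([ 0.4016, -0.0357,  0.018 ]), array([ 0.3591, -0.2714,  0.018 ])] 0.22509551904028538 0.23953111741229108
yaw (np.float64(-10.043314529168617), np.float64(-10.20761297090488))
posts [array([ 0.5609, -0.2635,  0.262 ]), array([ 0.3954, -0.2335,  0.262 ])] 0.16822240366420588
yaw posts -10.269723569789814
tipA [ 0.5481 -0.0771  0.2235] 0.00040211968139643053
tipB [ 0.4728 -0.0646  0.2207] 0.0009917507282594302
fingA [ 0.5409 -0.1155  0.2532] 5.591264582557429e-05
fingB [ 0.466  -0.101   0.2559] 0.0005220871437141965
postA [ 0.5612 -0.2642  0.2603] 4.767441063949686e-05
postB [ 0.3945 -0.2349  0.2595] 0.0017718882537352976
bail [array([0.6561, 0.2171, 0.135 ]), array([0.5259, 0.2174, 0.135 ])]
bailtri (array([0.6547, 0.217 , 0.1348]), np.float64(0.0006451103947873714)) (array([0.5265, 0.2174, 0.1342]), np.float64(0.001141158552332004))
grip T centre @.15..17 [0.5891 0.2143 0.17  ] [0.5931 0.2176 0.15  ]
gripS [0.5891 0.2191 0.17  ]
```

```bash
cat >> h.py <<'E'
from scipy.spatial.transform import Rotation as Ro
def move(o,target,yaw):
    """shift cm & rotvec in tool axes; yaw = world angle (deg) of tool y, tool x down"""
    R=np.array(o["tool_rot"]);a=np.radians(yaw)
    y=np.array([np.cos(a),np.sin(a),0]);x=np.array([0,0,-1.]);G=np.c_[x,y,np.cross(x,y)]
    return np.round(100*R.T@(np.array(target)-o["position"]),2),np.round(Ro.from_matrix(R.T@G).as_rotvec(),3)
E
python3 - <<'E'
from rig import env
from h import *
o=env.observe();print(move(o,(.591,.2173,.36),-90),move(o,(.204,-.511,.36),-90))
E
```

```text
(array([-11.74, -53.26, -62.94]), array([ 0.38 , -0.   ,  0.001])) (array([-11.82,   0.03,   0.  ]), array([ 0.38 , -0.   ,  0.001]))
```

carry_out --motion '[[[-4, 0, 0, 0, 0, 0, 8.5], [-8, 0, 0, 0, 0, 0, 8.5], [-12, 0, 0, 0, 0, 0, 8.5]]]'

```text
time_s: 0.35
position: [0.2038, -0.5103, 0.3635]
tool_rot: [[-0.0, 0.371, -0.929], [0.002, -0.929, -0.371], [-1.0, -0.002, -0.0]]
ft_force: [-0.2, -1.5, -0.4]
grip_width: 0.0851
```

carry_out --motion '[[[0, -2.6, -3.1, 0, 0, 0, 8.5], [0, -5.3, -6.2, 0, 0, 0, 8.5], [0, -7.9, -9.4, 0, 0, 0, 8.5], [0, -10.5, -12.5, 0, 0, 0, 8.5], [0, -13.2, -15.7, 0, 0, 0, 8.5]]]'

```text
time_s: 0.77
position: [0.301, -0.3284, 0.362]
tool_rot: [[-0.0, 0.37, -0.929], [0.001, -0.929, -0.37], [-1.0, -0.001, 0.0]]
ft_force: [0.7, 0.6, 0.1]
grip_width: 0.0849
```

carry_out --motion '[[[0, -2.6, -3.1, 0, 0, 0, 8.5], [0, -5.3, -6.2, 0, 0, 0, 8.5], [0, -7.9, -9.4, 0, 0, 0, 8.5], [0, -10.5, -12.5, 0, 0, 0, 8.5], [0, -13.2, -15.7, 0, 0, 0, 8.5]]]'

```text
time_s: 1.18
position: [0.3978, -0.1476, 0.3622]
tool_rot: [[-0.0, 0.37, -0.929], [0.0, -0.929, -0.37], [-1.0, -0.0, 0.0]]
ft_force: [0.6, -0.6, -0.6]
grip_width: 0.0851
```

carry_out --motion '[[[0, -2.6, -3.1, 0, 0, 0, 8.5], [0, -5.3, -6.2, 0, 0, 0, 8.5], [0, -7.9, -9.4, 0, 0, 0, 8.5], [0, -10.5, -12.5, 0, 0, 0, 8.5], [0, -13.2, -15.7, 0, 0, 0, 8.5]]]'

```text
time_s: 1.6
position: [0.4946, 0.0332, 0.3621]
tool_rot: [[-0.0, 0.371, -0.929], [-0.0, -0.929, -0.371], [-1.0, -0.0, 0.0]]
ft_force: [1.2, -1.3, 0.6]
grip_width: 0.085
```

carry_out --motion '[[[0, -2.6, -3.1, 0.09, 0, 0, 8.5], [0, -5.3, -6.2, 0.18, 0, 0, 8.5], [0, -7.9, -9.4, 0.27, 0, 0, 8.5], [0, -10.5, -12.5, 0.35, 0, 0, 8.5], [0, -13.2, -15.7, 0.38, 0, 0, 8.5]]]'

```text
time_s: 2.02
position: [0.5914, 0.2137, 0.3619]
tool_rot: [[-0.001, -0.004, -1.0], [-0.0, -1.0, 0.004], [-1.0, 0.0, 0.001]]
ft_force: [0.7, -0.7, 0.3]
grip_width: 0.0848
```

```bash
python3 - <<'E'
from rig import env
from h import *
import pickle
o=env.observe();print(o["time_s"],o["q"],o["position"],move(o,(.591,.2173,.26),-90),move(o,(.591,.2173,.144),-90))
g=env.get_image("wrist");pickle.dump(g,open("w.pkl","wb"));cv2.imwrite("pics/w1.png",g["image"][:,:,::-1])
print(g["fov_y"],g["R"],g["t"])
E
```

```text
2.0167 [ 9.09956485e+00  2.80254144e+01  4.49544257e+01 -5.54030558e-03
  1.07063986e+02  9.93430799e+01] [0.59140591 0.21369778 0.36191257] (array([10.19, -0.36,  0.03]), array([-0.004,  0.001, -0.   ])) (array([21.79, -0.36,  0.03]), array([-0.004,  0.001, -0.   ]))
65.70646984690485 [[-4.85268600e-03 -9.99988194e-01  2.53387811e-04]
 [-9.59199057e-01  4.72637838e-03  2.82692111e-01]
 [-2.82689971e-01  1.12876670e-03 -9.59210668e-01]] [0.21601063 0.49500032 0.65957701]
```

View pics/w1.png

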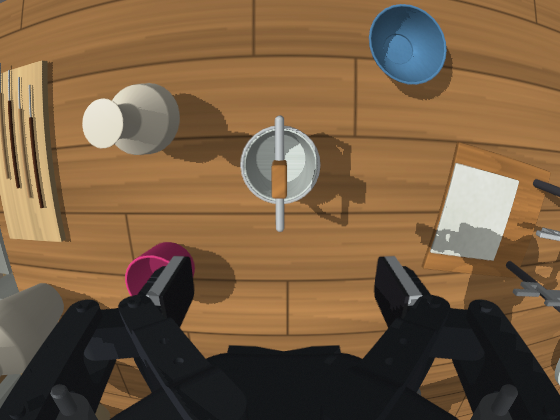

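The wrist view shows the grip centred near (279,180), with the bail ends at (279.5,117) and (280,230). The bar runs straight along the column, so the jaws are square to it. Next I'll check the position by ray.

```bash
cat >> h.py <<'E'
def fish(g,u,v,z):
    x,y=u-g["cx"],v-g["cy"];r=np.hypot(x,y);th=r/K(g)
    d=np.array([np.sin(th)*x/r,np.sin(th)*y/r,np.cos(th)]);R=np.array(g["R"]);c=-R.T@g["t"];d=R.T@d
    return c+d*(z-c[2])/d[2]
E
python3 - <<'E'
import pickle
from h import *
g=pickle.load(open("w.pkl","rb"));print(g["cx"],g["cy"])
h=cv2.cvtColor(g["image"],cv2.COLOR_RGB2HSV)
for p in[(279.5,117,.135),(280,230,.135),(279,180,.16)]:print(fish(g,*p))
E
```

```text
283.68496607706754 204.2290517708359
[0.65576657 0.2174143  0.135     ]
[0.52530177 0.21783434 0.135     ]
[0.59069649 0.21808584 0.16      ]
```

carry_out --motion '[[[4, -0.2, 0, 0, 0, 0, 8.5], [8, -0.4, 0, 0, 0, 0, 8.5], [11, -0.4, 0, 0, 0, 0, 8.5], [11, -0.4, 0, 0, 0, 0, 8.5]]]'

```text
time_s: 2.4
position: [0.5887, 0.2154, 0.2453]
tool_rot: [[-0.013, 0.0, -1.0], [-0.002, -1.0, -0.0], [-1.0, 0.002, 0.013]]
ft_force: [0.6, -0.3, -0.2]
grip_width: 0.0848
```

carry_out --motion '[[[0, 0, 0, 0, 0, 0, 5], [0, 0, 0, 0, 0, 0, 5]]]'

```text
time_s: 2.57
position: [0.5918, 0.2157, 0.2547]
tool_rot: [[0.004, -0.0, -1.0], [0.001, -1.0, 0.0], [-1.0, -0.001, -0.004]]
ft_force: [0.4, 0.6, 0.4]
grip_width: 0.0634
```

```bash
python3 - <<'E'
from rig import env
from h import *
o=env.observe();print(o["time_s"],o["position"],o["tool_rot"],o["grip_width"],move(o,(.5905,.2176,.144),-90),o["ft_force"])
E
```

```text
2.5667 [0.59182486 0.21568431 0.25474899] [[ 3.51479967e-03 -2.65898616e-04 -9.99993788e-01]
 [ 5.71870606e-04 -9.99999801e-01  2.67910238e-04]
 [-9.99993660e-01 -5.72808704e-04 -3.51464691e-03]] 0.06336886690449615 (array([11.07, -0.19,  0.17]), array([-0.   , -0.004,  0.001])) [0.38874061 0.59386186 0.36522739]
```

carry_out --motion '[[[3, -0.2, 0.1, 0, 0, 0, 5], [6, -0.2, 0.1, 0, 0, 0, 5], [8.5, -0.2, 0.1, 0, 0, 0, 5], [10, -0.2, 0.1, 0, 0, 0, 5], [10.8, -0.2, 0.1, 0, 0, 0, 5]]]'

```text
time_s: 2.98
position: [0.5906, 0.2176, 0.1447]
tool_rot: [[0.001, -0.0, -1.0], [0.0, -1.0, 0.0], [-1.0, -0.0, -0.001]]
ft_force: [0.0, -0.1, 0.7]
grip_width: 0.0499
```

carry_out --motion '[[[0, 0, 0, 0, 0, 0, 5], [0, 0, 0, 0, 0, 0, 5]]]'

```text
time_s: 3.15
position: [0.591, 0.2178, 0.1464]
tool_rot: [[0.003, -0.0, -1.0], [0.001, -1.0, 0.0], [-1.0, -0.001, -0.003]]
ft_force: [0.0, 0.2, -0.9]
grip_width: 0.0502
```

carry_out --motion '[[[0, 0, 0, 0, 0, 0, 1], [0, 0, 0, 0, 0, 0, 1], [0, 0, 0, 0, 0, 0, 1], [0, 0, 0, 0, 0, 0, 1], [0, 0, 0, 0, 0, 0, 1]]]' --grip_force 60

```text
time_s: 3.57
position: [0.5906, 0.218, 0.1456]
tool_rot: [[0.003, -0.0, -1.0], [0.001, -1.0, 0.0], [-1.0, -0.001, -0.003]]
ft_force: [-0.1, 1.8, 6.5]
grip_width: 0.0151
```

carry_out --motion '[[[0, 0, 0, 0, 0, 0, 1], [0, 0, 0, 0, 0, 0, 1], [0, 0, 0, 0, 0, 0, 1]]]'

```text
time_s: 3.82
position: [0.5906, 0.218, 0.1456]
tool_rot: [[0.003, -0.0, -1.0], [0.001, -1.0, 0.0], [-1.0, -0.001, -0.003]]
ft_force: [0.8, 1.0, 6.3]
grip_width: 0.0153
```

carry_out --motion '[[[-1, 0, 0, 0, 0, 0, 1], [-3, 0, 0, 0, 0, 0, 1], [-6, 0, 0, 0, 0, 0, 1], [-9, 0, 0, 0, 0, 0, 1], [-12, 0, 0, 0, 0, 0, 1]]]'

```text
time_s: 4.23
position: [0.5895, 0.2175, 0.2656]
tool_rot: [[-0.002, -0.0, -1.0], [-0.001, -1.0, 0.0], [-1.0, 0.001, 0.002]]
ft_force: [0.8, -0.5, -4.2]
grip_width: 0.0152
```

carry_out --motion '[[[-1.5, 0, 0, 0, 0, 0, 1], [-2, 0, 0, 0, 0, 0, 1], [-2, 0, 0, 0, 0, 0, 1], [-2, 0, 0, 0, 0, 0, 1]]]'

```text
time_s: 4.57
position: [0.5896, 0.2176, 0.2829]
tool_rot: [[-0.003, -0.0, -1.0], [-0.001, -1.0, 0.0], [-1.0, 0.001, 0.003]]
ft_force: [-0.2, -0.1, -3.3]
grip_width: 0.0154
```

```bash
python3 - <<'E'
from rig import env
from h import *
import pickle
o=env.observe();print(o["time_s"],o["position"],o["ft_force"],o["wrist_torque"],o["grip_width"])
S0=np.array([.4995,-.127]);ya=np.array([.1762,.9843])
for y in(.110,.040):
    p=S0+ya*y;print(p,move(o,(*p,.30),-100.15))
g=env.get_image("wrist");pickle.dump(g,open("w2.pkl","wb"));cv2.imwrite("pics/w2.png",g["image"][:,:,::-1])
E
```

```text
4.5667 [0.58956713 0.21755459 0.28286227] [-0.23001754 -0.08199615 -3.2959914 ] [ 0.02711534 -0.02978837  0.01638215] 0.015360545630163543
[ 0.518882 -0.018727] (array([-1.68, 23.63,  7.07]), array([ 0.177,  0.003, -0.001]))
[ 0.506548 -0.087628] (array([-1.67, 30.52,  8.3 ]), array([ 0.177,  0.003, -0.001]))
```

View pics/w2.png

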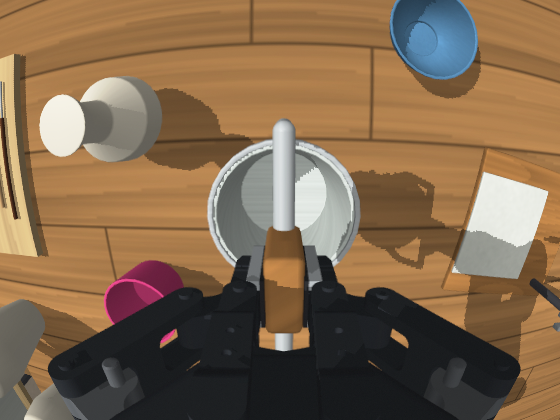

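The strainer is held: grip width is 15.4 mm and the load 3.3 N. The bar is straight and upright at column 284. Next I'll carry it to about 125 mm in front of the throats, away from the hooks, and lower it there.

carry_out --motion '[[[0, 2, 0.6, 0, 0, 0, 1], [0, 6, 1.8, 0.04, 0, 0, 1], [0, 10, 3.1, 0.08, 0, 0, 1], [0, 14, 4.3, 0.12, 0, 0, 1], [0, 18, 5.5, 0.15, 0, 0, 1]]]'

```text
time_s: 5.03
position: [0.5337, 0.037, 0.2828]
tool_rot: [[-0.003, -0.151, -0.989], [0.0, -0.989, 0.151], [-1.0, 0.0, 0.003]]
ft_force: [1.5, -0.8, -2.9]
grip_width: 0.0154
```

carry_out --motion '[[[0, 2, 0.5, 0.02, 0, 0, 1], [0, 3.4, 0.8, 0.027, 0, 0, 1], [0, 4, 0.85, 0.027, 0, 0, 1], [0, 4, 0.85, 0.027, 0, 0, 1], [0, 4, 0.85, 0.027, 0, 0, 1]]]'

```text
time_s: 5.45
position: [0.5209, 0.0005, 0.2837]
tool_rot: [[-0.001, -0.176, -0.984], [0.001, -0.984, 0.176], [-1.0, -0.0, 0.001]]
ft_force: [-0.2, 0.1, -3.3]
grip_width: 0.0156
```

```bash
python3 - <<'E'
from rig import env
from h import *
o=env.observe();print(o["time_s"],o["position"],o["ft_force"],o["wrist_torque"],o["tool_rot"])
S0=np.array([.4995,-.127]);ya=np.array([.1762,.9843])
for y in(.125,.040):
    p=S0+ya*y;print(p,move(o,(*p,.255),-100.15))
E
```

```text
5.45 [0.52085669 0.00053897 0.28367154] [-0.21278693  0.14608056 -3.32124807] [-0.02602727  0.00775398 -0.00380293] [[-1.16752477e-03 -1.76019538e-01 -9.84385981e-01]
 [ 6.78376304e-04 -9.84386565e-01  1.76018838e-01]
 [-9.99999088e-01 -4.62277769e-04  1.26870318e-03]]
[ 0.521525  -0.0039625] (array([ 2.87,  0.43, -0.15]), array([0.   , 0.001, 0.   ]))
[ 0.506548 -0.087628] (array([ 2.86,  8.93, -0.15]), array([0.   , 0.001, 0.   ]))
```

carry_out --motion '[[[1, 0.1, -0.1, 0, 0, 0, 1], [2, 0.3, -0.1, 0, 0, 0, 1], [2.8, 0.4, -0.1, 0, 0, 0, 1], [2.8, 0.4, -0.1, 0, 0, 0, 1], [2.8, 0.4, -0.1, 0, 0, 0, 1]]]'

```text
time_s: 5.87
position: [0.5212, -0.0034, 0.256]
tool_rot: [[-0.001, -0.175, -0.985], [0.0, -0.985, 0.175], [-1.0, -0.0, 0.001]]
ft_force: [0.0, 0.2, -2.6]
grip_width: 0.0151
```

```bash
python3 - <<'E'
from rig import env
from h import *
import pickle
o=env.observe();print(o["position"],o["ft_force"])
d={n:env.get_image(n) for n in("side","top","wrist")};pickle.dump(d,open("d1.pkl","wb"))
a=crop(d["side"],270,100,130,150,4);b=crop(d["wrist"],230,60,330,300,1)
im=np.zeros((600,800,3),np.uint8);im[:,:520]=a
im[:255,520:]=cv2.resize(b,(280,255));c=crop(d["top"],270,160,200,140,1.4);im[260:456,520:]=c
cv2.imwrite("pics/m2.png",im)
E
```

```text
[ 0.52116395 -0.00338326  0.25602776] [ 0.02251793  0.2134327  -2.55605504]
```

View pics/m2.png

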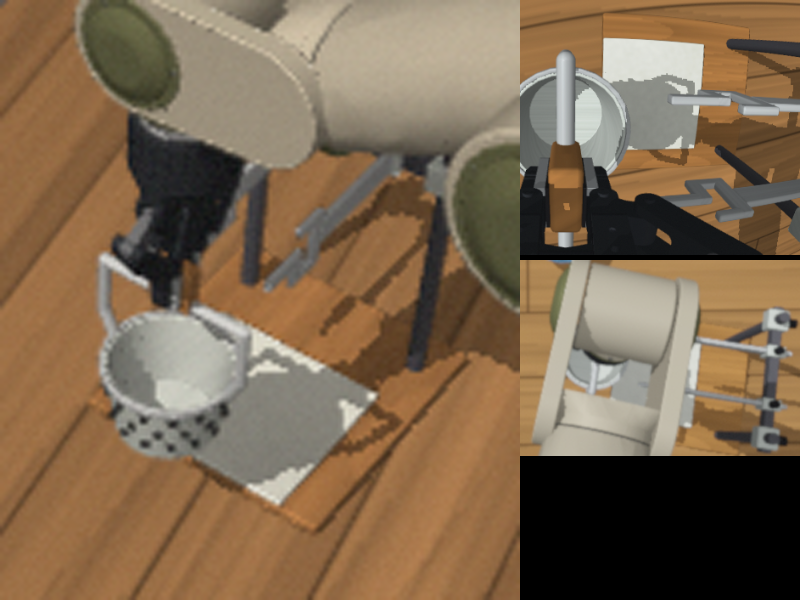

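The strainer hangs level in front of the stand, with its bar square to both hooks in the wrist view and the hooks on either side of the grip. Next I'll move in over the ledges, short of the top fingers.

carry_out --motion '[[[0, 1.5, 0, 0, 0, 0, 1], [0, 3.5, 0, 0, 0, 0, 1], [0, 5.5, 0, 0, 0, 0, 1], [0, 6.5, 0, 0, 0, 0, 1], [0, 7, 0, 0, 0, 0, 1]]]'

```text
time_s: 6.43
position: [0.5087, -0.074, 0.2567]
tool_rot: [[0.001, -0.178, -0.984], [-0.0, -0.984, 0.178], [-1.0, 0.0, -0.001]]
ft_force: [0.2, -0.0, -3.1]
grip_width: 0.0155
```

carry_out --motion '[[[0, 0.5, 0, 0, 0, 0, 1], [0, 1, 0, 0, 0, 0, 1], [0, 1.5, 0, 0, 0, 0, 1], [0, 1.5, 0, 0, 0, 0, 1], [0, 1.5, 0, 0, 0, 0, 1]]]'

```text
time_s: 6.85
position: [0.5061, -0.0875, 0.2563]
tool_rot: [[0.0, -0.176, -0.984], [0.0, -0.984, 0.176], [-1.0, -0.0, 0.0]]
ft_force: [0.4, 0.4, -3.4]
grip_width: 0.0154
```

```bash
cat >> h.py <<'E'
def stat():
    from rig import env
    o=env.observe();S0=np.array([.4995,-.127]);ya=np.array([.1762,.9843]);xa=np.array([.9843,-.1762]);d=o["position"][:2]-S0
    print("t",o["time_s"],"stand x %.4f y %.4f  barz %.4f"%(d@xa,d@ya,o["position"][2]-.0106),"Fx %.1f Fy %.1f Fz %.1f"%(o["ft_force"][:2]@xa,o["ft_force"][:2]@ya,o["ft_force"][2]),"T",np.round(o["wrist_torque"],2),"rot",np.round(o["tool_rot"][:,1],3),np.round(o["tool_rot"][:,0],3))
E
python3 -c "
from h import *
stat()"
```

```text
t 6.85 stand x -0.0004 y 0.0400  barz 0.2457 Fx 0.4 Fy 0.4 Fz -3.4 T [0.03 0.01 0.07] rot [-0.176 -0.984 -0.   ] [ 0.  0. -1.]
```

carry_out --motion '[[[0.1, 0, 0, 0, 0, 0, 1], [0.2, 0, 0, 0, 0, 0, 1], [0.3, 0, 0, 0, 0, 0, 1], [0.3, 0, 0, 0, 0, 0, 1]]]'

```text
time_s: 7.18
position: [0.506, -0.0875, 0.253]
tool_rot: [[-0.0, -0.176, -0.984], [0.0, -0.984, 0.176], [-1.0, -0.0, 0.001]]
ft_force: [-0.1, 0.3, -3.4]
grip_width: 0.0152
```

carry_out --motion '[[[0.1, 0, 0, 0, 0, 0, 1], [0.2, 0, 0, 0, 0, 0, 1], [0.2, 0, 0, 0, 0, 0, 1], [0.2, 0, 0, 0, 0, 0, 1]]]'

```text
time_s: 7.52
position: [0.5061, -0.0877, 0.2513]
tool_rot: [[-0.0, -0.176, -0.984], [0.0, -0.984, 0.176], [-1.0, -0.0, 0.0]]
ft_force: [-0.6, 0.4, -3.5]
grip_width: 0.0152
```

carry_out --motion '[[[0.1, 0, 0, 0, 0, 0, 1], [0.2, 0, 0, 0, 0, 0, 1], [0.2, 0, 0, 0, 0, 0, 1], [0.2, 0, 0, 0, 0, 0, 1]]]'

```text
time_s: 7.85
position: [0.5061, -0.0877, 0.2493]
tool_rot: [[-0.0, -0.176, -0.984], [0.0, -0.984, 0.176], [-1.0, -0.0, 0.0]]
ft_force: [0.9, 0.8, -3.1]
grip_width: 0.0155
```

carry_out --motion '[[[0.05, 0, 0, 0, 0, 0, 1], [0.1, 0, 0, 0, 0, 0, 1], [0.1, 0, 0, 0, 0, 0, 1]]]'

```text
time_s: 8.1
position: [0.5061, -0.0877, 0.2482]
tool_rot: [[-0.0, -0.176, -0.984], [0.0, -0.984, 0.176], [-1.0, -0.0, 0.0]]
ft_force: [-0.2, -0.4, -2.8]
grip_width: 0.0153
```

carry_out --motion '[[[0.05, 0, 0, 0, 0, 0, 1], [0.1, 0, 0, 0, 0, 0, 1], [0.1, 0, 0, 0, 0, 0, 1]]]'

```text
time_s: 8.35
position: [0.5061, -0.0877, 0.2472]
tool_rot: [[-0.0, -0.176, -0.984], [0.0, -0.984, 0.176], [-1.0, -0.0, 0.0]]
ft_force: [-0.2, -0.9, -4.2]
grip_width: 0.0153
```

Nothing yet, with the bar's bottom at 231.6 mm.

carry_out --motion '[[[0.05, 0, 0, 0, 0, 0, 1], [0.1, 0, 0, 0, 0, 0, 1], [0.1, 0, 0, 0, 0, 0, 1]]]'

```text
time_s: 8.6
position: [0.506, -0.0877, 0.2462]
tool_rot: [[-0.0, -0.176, -0.984], [0.0, -0.984, 0.176], [-1.0, -0.0, 0.0]]
ft_force: [-0.0, 1.0, -3.8]
grip_width: 0.0153
```

carry_out --motion '[[[0.05, 0, 0, 0, 0, 0, 1], [0.1, 0, 0, 0, 0, 0, 1], [0.1, 0, 0, 0, 0, 0, 1]]]'

```text
time_s: 8.85
position: [0.5061, -0.0877, 0.2452]
tool_rot: [[-0.0, -0.176, -0.984], [0.0, -0.984, 0.176], [-1.0, -0.0, 0.0]]
ft_force: [0.2, -0.3, -3.8]
grip_width: 0.0155
```

carry_out --motion '[[[0.05, 0, 0, 0, 0, 0, 1], [0.1, 0, 0, 0, 0, 0, 1], [0.1, 0, 0, 0, 0, 0, 1]]]'

```text
time_s: 9.1
position: [0.5061, -0.0877, 0.2447]
tool_rot: [[0.001, -0.176, -0.984], [-0.0, -0.984, 0.176], [-1.0, 0.0, -0.001]]
ft_force: [-1.1, 0.4, 1.0]
grip_width: 0.0154
```

carry_out --motion '[[[0.05, 0, 0, 0, 0, 0, 1], [0.1, 0, 0, 0, 0, 0, 1], [0.1, 0, 0, 0, 0, 0, 1]]]'

```text
time_s: 9.35
position: [0.5062, -0.0877, 0.2445]
tool_rot: [[0.002, -0.176, -0.984], [-0.001, -0.984, 0.176], [-1.0, 0.0, -0.002]]
ft_force: [-2.9, 1.6, 7.4]
grip_width: 0.0154
```

Contact at TCP z 0.2448, so the ledge top is at 229.2 mm and the clamp is about 2.8 mm low. That matches the images. I'll back off to 3 mm above it and advance.

carry_out --motion '[[[-0.2, 0, 0, 0, 0, 0, 1], [-0.45, 0, 0, 0, 0, 0, 1], [-0.45, 0, 0, 0, 0, 0, 1], [-0.45, 0, 0, 0, 0, 0, 1]]]'

```text
time_s: 9.68
position: [0.5061, -0.0877, 0.2476]
tool_rot: [[-0.0, -0.176, -0.984], [0.0, -0.984, 0.176], [-1.0, -0.0, 0.0]]
ft_force: [0.0, 0.2, -3.1]
grip_width: 0.0153
```

```bash
python3 -c "
from h import *
stat()"
```

```text
t 9.6833 stand x -0.0004 y 0.0398  barz 0.2370 Fx -0.0 Fy 0.2 Fz -3.1 T [-0.01 -0.   -0.  ] rot [-0.176 -0.984 -0.   ] [-0.  0. -1.]
```

carry_out --motion '[[[0, 0.4, 0, 0, 0, 0, 1], [0, 0.8, 0, 0, 0, 0, 1], [0, 1.2, 0, 0, 0, 0, 1], [0, 1.5, 0, 0, 0, 0, 1], [0, 1.5, 0, 0, 0, 0, 1]]]'

```text
time_s: 10.1
position: [0.5033, -0.1032, 0.2477]
tool_rot: [[-0.0, -0.177, -0.984], [-0.0, -0.984, 0.177], [-1.0, 0.0, 0.0]]
ft_force: [-0.3, 1.1, -2.7]
grip_width: 0.0152
```

carry_out --motion '[[[0, 0.3, 0, 0, 0, 0, 1], [0, 0.6, 0, 0, 0, 0, 1], [0, 0.9, 0, 0, 0, 0, 1], [0, 1.1, 0, 0, 0, 0, 1], [0, 1.1, 0, 0, 0, 0, 1]]]'

```text
time_s: 10.52
position: [0.5015, -0.1137, 0.2478]
tool_rot: [[-0.0, -0.177, -0.984], [-0.0, -0.984, 0.177], [-1.0, 0.0, 0.0]]
ft_force: [0.5, 0.5, -3.8]
grip_width: 0.0152
```

carry_out --motion '[[[0, 0.1, 0, 0, 0, 0, 1], [0, 0.2, 0, 0, 0, 0, 1], [0, 0.2, 0, 0, 0, 0, 1]]]'

```text
time_s: 10.77
position: [0.5012, -0.1154, 0.2479]
tool_rot: [[0.0, -0.176, -0.984], [-0.0, -0.984, 0.176], [-1.0, 0.0, -0.0]]
ft_force: [0.3, 0.4, -3.3]
grip_width: 0.0155
```

```bash
python3 -c "
from h import *
stat()"
```

```text
t 10.7667 stand x -0.0004 y 0.0118  barz 0.2373 Fx 0.3 Fy 0.5 Fz -3.3 T [-0.02  0.03 -0.02] rot [-0.176 -0.984  0.   ] [ 0. -0. -1.]
```

carry_out --motion '[[[0, 0.05, 0, 0, 0, 0, 1], [0, 0.1, 0, 0, 0, 0, 1], [0, 0.15, 0, 0, 0, 0, 1], [0, 0.15, 0, 0, 0, 0, 1]]]'

```text
time_s: 11.1
position: [0.5009, -0.1168, 0.2478]
tool_rot: [[-0.0, -0.176, -0.984], [-0.0, -0.984, 0.176], [-1.0, 0.0, 0.0]]
ft_force: [-0.3, -0.2, -2.8]
grip_width: 0.0151
```

carry_out --motion '[[[0, 0.05, 0, 0, 0, 0, 1], [0, 0.1, 0, 0, 0, 0, 1], [0, 0.1, 0, 0, 0, 0, 1]]]'

```text
time_s: 11.35
position: [0.5007, -0.1178, 0.2478]
tool_rot: [[0.0, -0.176, -0.984], [0.0, -0.984, 0.176], [-1.0, -0.0, -0.0]]
ft_force: [-0.4, -1.0, -1.5]
grip_width: 0.015
```

carry_out --motion '[[[0, 0.05, 0, 0, 0, 0, 1], [0, 0.1, 0, 0, 0, 0, 1], [0, 0.1, 0, 0, 0, 0, 1]]]'

```text
time_s: 11.6
position: [0.5005, -0.1188, 0.2478]
tool_rot: [[0.0, -0.176, -0.984], [-0.0, -0.984, 0.176], [-1.0, 0.0, -0.0]]
ft_force: [-0.7, -0.3, -3.5]
grip_width: 0.0152
```

carry_out --motion '[[[0, 0.05, 0, 0, 0, 0, 1], [0, 0.1, 0, 0, 0, 0, 1], [0, 0.1, 0, 0, 0, 0, 1]]]'

```text
time_s: 11.85
position: [0.5004, -0.1198, 0.2478]
tool_rot: [[0.0, -0.176, -0.984], [-0.0, -0.984, 0.176], [-1.0, 0.0, -0.0]]
ft_force: [0.0, -0.0, -3.7]
grip_width: 0.0155
```

carry_out --motion '[[[0, 0.05, 0, 0, 0, 0, 1], [0, 0.1, 0, 0, 0, 0, 1], [0, 0.1, 0, 0, 0, 0, 1]]]'

```text
time_s: 12.1
position: [0.5002, -0.1208, 0.2478]
tool_rot: [[-0.0, -0.176, -0.984], [-0.0, -0.984, 0.176], [-1.0, 0.0, 0.0]]
ft_force: [-0.4, 0.1, -3.4]
grip_width: 0.0153
```

carry_out --motion '[[[0, 0.05, 0, 0, 0, 0, 1], [0, 0.1, 0, 0, 0, 0, 1], [0, 0.1, 0, 0, 0, 0, 1]]]'

```text
time_s: 12.35
position: [0.5, -0.1213, 0.2478]
tool_rot: [[0.0, -0.176, -0.984], [0.001, -0.984, 0.176], [-1.0, -0.001, 0.0]]
ft_force: [0.5, 3.1, -2.9]
grip_width: 0.0152
```

carry_out --motion '[[[0, 0.05, 0, 0, 0, 0, 1], [0, 0.1, 0, 0, 0, 0, 1], [0, 0.1, 0, 0, 0, 0, 1]]]'

```text
time_s: 12.6
position: [0.5, -0.1214, 0.2478]
tool_rot: [[0.001, -0.176, -0.984], [0.003, -0.984, 0.176], [-1.0, -0.003, -0.0]]
ft_force: [1.4, 7.6, -2.7]
grip_width: 0.0148
```

```bash
python3 -c "
from h import *
stat()"
```

```text
t 12.6 stand x -0.0005 y 0.0056  barz 0.2372 Fx 0.0 Fy 7.8 Fz -2.7 T [ 1.42 -0.37  0.08] rot [-0.176 -0.984 -0.003] [ 0.001  0.003 -1.   ]
```

carry_out --motion '[[[0, -0.15, 0, 0, 0, 0, 1], [0, -0.3, 0, 0, 0, 0, 1], [0, -0.3, 0, 0, 0, 0, 1], [0, -0.3, 0, 0, 0, 0, 1]]]'

```text
time_s: 12.93
position: [0.5004, -0.1199, 0.2479]
tool_rot: [[-0.0, -0.176, -0.984], [-0.001, -0.984, 0.176], [-1.0, 0.001, -0.0]]
ft_force: [0.1, 0.0, -2.5]
grip_width: 0.0153
```

```bash
python3 -c "
from h import *
stat()"
```

```text
t 12.9333 stand x -0.0004 y 0.0071  barz 0.2373 Fx 0.1 Fy 0.0 Fz -2.5 T [-0.02 -0.03 -0.02] rot [-0.176 -0.984  0.001] [-0.    -0.001 -1.   ]
```

Both backs were felt together, with the wrist moment about z only 0.08 N m. Contact was at stand y≈5.7 mm, and I've backed off 1.5 mm to the throat's middle. Now lowering.

carry_out --motion '[[[0.1, 0, 0, 0, 0, 0, 1], [0.2, 0, 0, 0, 0, 0, 1], [0.3, 0, 0, 0, 0, 0, 1], [0.4, 0, 0, 0, 0, 0, 1], [0.4, 0, 0, 0, 0, 0, 1]]]'

```text
time_s: 13.35
position: [0.5003, -0.1197, 0.2436]
tool_rot: [[-0.0, -0.176, -0.984], [0.0, -0.984, 0.176], [-1.0, -0.0, 0.0]]
ft_force: [0.1, -0.8, -2.8]
grip_width: 0.0152
```

carry_out --motion '[[[0.05, 0, 0, 0, 0, 0, 1], [0.1, 0, 0, 0, 0, 0, 1], [0.1, 0, 0, 0, 0, 0, 1]]]'

```text
time_s: 13.6
position: [0.5003, -0.1197, 0.2427]
tool_rot: [[-0.0, -0.176, -0.984], [0.0, -0.984, 0.176], [-1.0, -0.0, 0.0]]
ft_force: [0.4, -0.4, -3.3]
grip_width: 0.0153
```

```bash
python3 -c "
from h import *
stat()"
```

```text
t 13.6 stand x -0.0005 y 0.0074  barz 0.2321 Fx 0.4 Fy -0.4 Fz -3.3 T [ 0.01 -0.03  0.03] rot [-0.176 -0.984 -0.   ] [-0.  0. -1.]
```

carry_out --motion '[[[0.15, 0, 0, 0, 0, 0, 1], [0.3, 0, 0, 0, 0, 0, 1], [0.45, 0, 0, 0, 0, 0, 1], [0.6, 0, 0, 0, 0, 0, 1], [0.6, 0, 0, 0, 0, 0, 1]]]'

```text
time_s: 14.02
position: [0.5002, -0.1196, 0.2364]
tool_rot: [[-0.001, -0.176, -0.984], [0.0, -0.984, 0.176], [-1.0, -0.0, 0.001]]
ft_force: [0.3, -1.1, -3.6]
grip_width: 0.0152
```

carry_out --motion '[[[0.15, 0, 0, 0, 0, 0, 1], [0.3, 0, 0, 0, 0, 0, 1], [0.45, 0, 0, 0, 0, 0, 1], [0.6, 0, 0, 0, 0, 0, 1], [0.6, 0, 0, 0, 0, 0, 1]]]'

```text
time_s: 14.43
position: [0.5002, -0.1196, 0.2305]
tool_rot: [[-0.0, -0.176, -0.984], [0.0, -0.984, 0.176], [-1.0, -0.0, 0.001]]
ft_force: [-0.1, 0.7, -4.0]
grip_width: 0.0153
```

carry_out --motion '[[[0.1, 0, 0, 0, 0, 0, 1], [0.2, 0, 0, 0, 0, 0, 1], [0.3, 0, 0, 0, 0, 0, 1], [0.4, 0, 0, 0, 0, 0, 1], [0.4, 0, 0, 0, 0, 0, 1]]]'

```text
time_s: 14.85
position: [0.5003, -0.1197, 0.2266]
tool_rot: [[-0.0, -0.176, -0.984], [0.0, -0.984, 0.176], [-1.0, -0.0, 0.0]]
ft_force: [-0.1, -0.3, -4.0]
grip_width: 0.0152
```

```bash
python3 -c "
from h import *
stat()"
```

```text
t 14.85 stand x -0.0005 y 0.0073  barz 0.2160 Fx 0.0 Fy -0.3 Fz -4.0 T [ 0.02 -0.01  0.  ] rot [-0.176 -0.984 -0.   ] [-0.  0. -1.]
```

Free of force the whole way down. I'll take 1 mm steps to the floor, expected at TCP 0.2228.

carry_out --motion '[[[0.1, 0, 0, 0, 0, 0, 1], [0.2, 0, 0, 0, 0, 0, 1], [0.3, 0, 0, 0, 0, 0, 1], [0.3, 0, 0, 0, 0, 0, 1]]]'

```text
time_s: 15.18
position: [0.5003, -0.1197, 0.2236]
tool_rot: [[-0.0, -0.176, -0.984], [0.0, -0.984, 0.176], [-1.0, -0.0, 0.0]]
ft_force: [-0.4, -0.3, -3.6]
grip_width: 0.0153
```

carry_out --motion '[[[0.05, 0, 0, 0, 0, 0, 1], [0.1, 0, 0, 0, 0, 0, 1], [0.1, 0, 0, 0, 0, 0, 1]]]'

```text
time_s: 15.43
position: [0.5004, -0.1197, 0.2228]
tool_rot: [[0.0, -0.176, -0.984], [-0.0, -0.984, 0.176], [-1.0, 0.0, -0.0]]
ft_force: [-0.0, 0.1, -2.9]
grip_width: 0.0149
```

carry_out --motion '[[[0.05, 0, 0, 0, 0, 0, 1], [0.1, 0, 0, 0, 0, 0, 1], [0.1, 0, 0, 0, 0, 0, 1]]]'

```text
time_s: 15.68
position: [0.5004, -0.1197, 0.2226]
tool_rot: [[0.001, -0.176, -0.984], [-0.001, -0.984, 0.176], [-1.0, 0.0, -0.001]]
ft_force: [-2.8, 1.7, 3.8]
grip_width: 0.0152
```

The floor is felt at the expected height, with about 7 N carried by the stand while still held. I'll ease off the preload and open.

carry_out --motion '[[[-0.05, 0, 0, 0, 0, 0, 1], [-0.05, 0, 0, 0, 0, 0, 1]]]' --grip_force 20

```text
time_s: 15.85
position: [0.5004, -0.1198, 0.2226]
tool_rot: [[0.001, -0.176, -0.984], [-0.0, -0.984, 0.176], [-1.0, 0.0, -0.001]]
ft_force: [-1.4, 1.0, 3.0]
grip_width: 0.0154
```

carry_out --motion '[[[0, 0, 0, 0, 0, 0, 2.5], [0, 0, 0, 0, 0, 0, 4], [0, 0, 0, 0, 0, 0, 5], [0, 0, 0, 0, 0, 0, 5], [0, 0, 0, 0, 0, 0, 5]]]'

```text
time_s: 16.27
position: [0.5004, -0.1197, 0.2222]
tool_rot: [[-0.0, -0.176, -0.984], [0.0, -0.984, 0.176], [-1.0, -0.0, 0.0]]
ft_force: [0.4, 0.5, -0.6]
grip_width: 0.0499
```

```bash
python3 - <<'E'
from h import *
from rig import env
stat();g=env.get_image("wrist");cv2.imwrite("pics/w3.png",g["image"][:,:,::-1])
E
```

```text
t 16.2667 stand x -0.0004 y 0.0073  barz 0.2116 Fx 0.3 Fy 0.6 Fz -0.6 T [-0.07 -0.04  0.05] rot [-0.176 -0.984 -0.   ] [-0.  0. -1.]
```

View pics/w3.png

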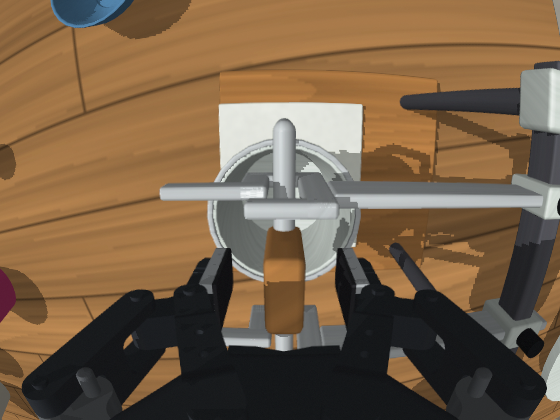

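Both fingers are clear of the grip, at (285,280). The bar sits in the throats under the top finger near (290,210), and the cup is upright. Retreating straight up.

carry_out --motion '[[[-1, 0, 0, 0, 0, 0, 5], [-3, 0, 0, 0, 0, 0, 5], [-6, 0, 0, 0, 0, 0, 5], [-9, 0, 0, 0, 0, 0, 5], [-12, 0, 0, 0, 0, 0, 5]]]'

```text
time_s: 16.73
position: [0.5001, -0.1196, 0.3437]
tool_rot: [[-0.0, -0.176, -0.984], [0.0, -0.984, 0.176], [-1.0, -0.0, 0.0]]
ft_force: [0.8, -0.8, 0.3]
grip_width: 0.0499
```

carry_out --motion '[[[-2, -3, 0, 0, 0, 0, 5], [-4, -6, 0, 0, 0, 0, 5], [-4, -10, 0, 0, 0, 0, 5], [-4, -14, 0, 0, 0, 0, 5], [-4, -18, 0, 0, 0, 0, 5]]]'

```text
time_s: 17.15
position: [0.5321, 0.0592, 0.3827]
tool_rot: [[0.001, -0.177, -0.984], [-0.0, -0.984, 0.177], [-1.0, -0.0, -0.001]]
ft_force: [-0.3, -0.9, -1.4]
grip_width: 0.0503
```

carry_out --motion '[[[0, 0, 0, 0, 0, 0, 5], [0, 0, 0, 0, 0, 0, 5], [0, 0, 0, 0, 0, 0, 5], [0, 0, 0, 0, 0, 0, 5]]]'

```text
time_s: 17.48
position: [0.5321, 0.0564, 0.3823]
tool_rot: [[-0.0, -0.178, -0.984], [-0.0, -0.984, 0.178], [-1.0, 0.0, 0.0]]
ft_force: [-0.3, 0.5, 0.5]
grip_width: 0.05
```

```bash
python3 - <<'E'
from h import *
from rig import env
stat();s=env.get_image("side");t=env.get_image("top")
im=np.zeros((600,800,3),np.uint8);im[:,:440]=crop(s,290,100,110,150,4);im[:252,440:]=crop(t,300,160,180,126,2)
im[260:530,440:]=cv2.resize(s["image"][:,:,::-1],(360,270));cv2.imwrite("pics/fin.png",im)
E
```

```text
t 17.4833 stand x -0.0003 y 0.1863  barz 0.3717 Fx -0.4 Fy 0.4 Fz 0.5 T [-0.02 -0.03  0.02] rot [-0.178 -0.984  0.   ] [-0. -0. -1.]
```

View pics/fin.png

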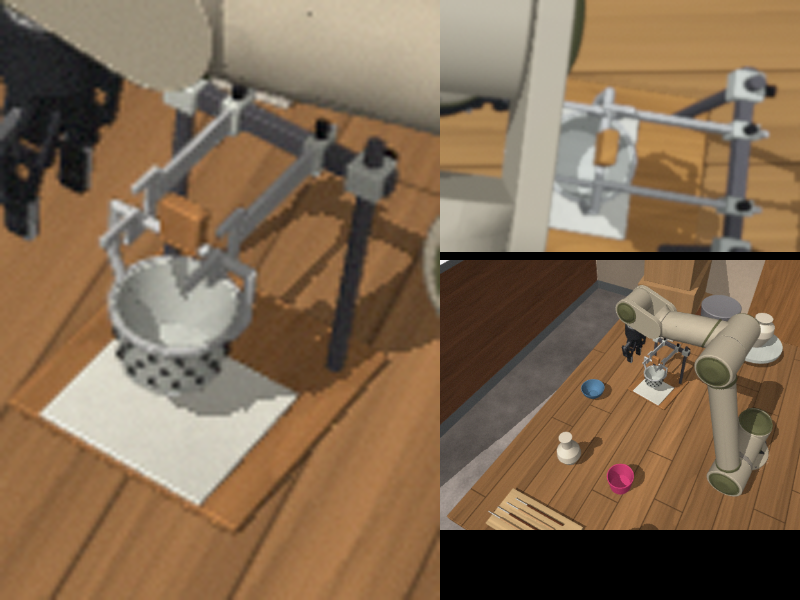

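The strainer hangs upright and square in both throats, with its grip centred between the hooks. The arm is well clear and the vase, bowl and tub are where they were. Handing in.

```bash
python3 -c "
from rig import env
print(env.close_job())"
```

```text
the job is handed in; nothing more can be done
None
```

The strainer is hanging home in both throats of the draining stand, and the job was handed in at about 17.5 s of the 48 s allowed. `close_job()` gave no verdict, so success rests on the checks below.

- **Moves:** I gripped the strainer by its wooden grip, lifted it, and brought the bar in level over the ledges. I then felt for the ledges, the backs of the throats and the floors in small steps, and released it only once its weight was on the stand.
- **Clamp setting:** contact put the hooks about 2.8 mm low and about 7 mm towards +y. The images had suggested about 1.5–10 mm low and 5–6 mm, so the two roughly agree.
- **Forces:** the net wrist force changed by at most about 11 N at any reading, against the 18 N limit. Readings came only at the end of each move, so a brief peak in between would not show.
- **Final position:** at release the grip centre was about 227 mm up, 7 mm in y and about 0 mm in x of the stand's origin. All three are within the limits.
- **Last pictures:** the strainer is upright with its bar square to the hooks, the gripper is clear, and the vase, bowl and tub look unmoved. No check failed. I did not measure the strainer's pose again after letting go, only looked at it.

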